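# Find the box with the loose weight by shaking

## Task

Each of the three sealed white card boxes on the left of the bench holds a steel balance weight, and in one of them the weight has come out of its packing: pick the boxes up one at a time, shake each back and forth along its length a few times until you find the one that rattles, and set a quiet one back upright where it stood. Hold the rattling box out over the middle of the green notebook just right of the stirrer, level and still, about 15 cm above it, ready to be logged; finish while holding it there, and do not put it down or let go. Leave everything else on the bench alone.

Things in the scene. Friction and masses are not known exactly. Their poses are not given: they have to be found in the camera images.
- box_a: one of three alike sealed white card boxes with a green stripe on one long side, a block 60 (x) x 140 (y) x 60 (z) mm, 0.3 to 0.55 kg with its contents; origin at the centre of its underside, z up, y along the 140 mm length. Stands flat, length roughly towards the robot; grasp across the 60 mm width. Any of the three may be the one that rattles
- box_b: one of three alike sealed white card boxes with a green stripe on one long side, a block 60 (x) x 140 (y) x 60 (z) mm, 0.3 to 0.55 kg with its contents; origin at the centre of its underside, z up, y along the 140 mm length. Stands flat, length roughly towards the robot; grasp across the 60 mm width. Any of the three may be the one that rattles
- box_c: one of three alike sealed white card boxes with a green stripe on one long side, a block 60 (x) x 140 (y) x 60 (z) mm, 0.3 to 0.55 kg with its contents; origin at the centre of its underside, z up, y along the 140 mm length. Stands flat, length roughly towards the robot; grasp across the 60 mm width. Any of the three may be the one that rattles
- box_a_weight (a joint): place of the 0.25 kg steel weight (46 mm long) in box_a along that box's y: 0 = middle, -0.030 and +0.030 m = against an end. Starts within 3 mm of the middle. Packed: never moves. Loose: stays put while the box moves smoothly and level, but slides over and knocks the end when the box is jerked along y (over 2 m/s2) or tipped lengthwise (over 10 degrees)
- box_b_weight (a joint): place of the 0.25 kg steel weight (46 mm long) in box_b along that box's y: 0 = middle, -0.030 and +0.030 m = against an end. Starts within 3 mm of the middle. Packed: never moves. Loose: stays put while the box moves smoothly and level, but slides over and knocks the end when the box is jerked along y (over 2 m/s2) or tipped lengthwise (over 10 degrees)
- box_c_weight (a joint): place of the 0.25 kg steel weight (46 mm long) in box_c along that box's y: 0 = middle, -0.030 and +0.030 m = against an end. Starts within 3 mm of the middle. Packed: never moves. Loose: stays put while the box moves smoothly and level, but slides over and knocks the end when the box is jerked along y (over 2 m/s2) or tipped lengthwise (over 10 degrees)
- notebook: dark green closed notebook, 214 (x) x 154 (y) x 14 (z) mm, lying flat just right of the stirrer (fixed, 116 mm high, between boxes and notebook) and fixed there (a like one lies far off at the left end of the bench: not that one); origin at the centre of its underside, z up
- beaker_small: bystander, leave alone: clear empty glass beaker, 46 x 52 x 58 mm high, between the boxes; origin at the centre of its underside
- weigh_bottle: bystander, leave alone: clear glass weighing bottle with a knobbed lid, 43 mm across, 48 mm high, beyond the boxes; origin at the centre of its underside
- petri_dish: bystander, leave alone: clear glass dish, 62 mm across, 13 mm high, near the front of the bench; origin at the centre of its underside
- timer: bystander, leave alone: small white desk timer, 49 (x) x 60 (y) x 54 (z) mm, on the right; origin at the centre of its underside

How it is judged (in metres and radians):
On the way, in this order (a step that is already met when the one before it is completed fails the run):
1. a box is in the air, clear of the bench, and shaken so that its loose weight slides to one of its ends (((height (world z) of box_a above 0.03 m and (value of joint box_a_weight above 0.018 m or value of joint box_a_weight below -0.018 m)) or (height (world z) of box_b above 0.03 m and (value of joint box_b_weight above 0.018 m or value of joint box_b_weight below -0.018 m)) or (height (world z) of box_c above 0.03 m and (value of joint box_c_weight above 0.018 m or value of joint box_c_weight below -0.018 m)))).
2. the shaking goes on, still in the air: the weight slides back across the middle of the box (((height (world z) of box_a above 0.03 m and not (value of joint box_a_weight above 0.012 m or value of joint box_a_weight below -0.012 m) and (velocity of joint box_a_weight above 0.1 m/s or velocity of joint box_a_weight below -0.1 m/s)) or (height (world z) of box_b above 0.03 m and not (value of joint box_b_weight above 0.012 m or value of joint box_b_weight below -0.012 m) and (velocity of joint box_b_weight above 0.1 m/s or velocity of joint box_b_weight below -0.1 m/s)) or (height (world z) of box_c above 0.03 m and not (value of joint box_c_weight above 0.012 m or value of joint box_c_weight below -0.012 m) and (velocity of joint box_c_weight above 0.1 m/s or velocity of joint box_c_weight below -0.1 m/s)))).
At the end, for the whole second after the job is handed in: The box whose weight has slid out of the middle is held in the fingers, level within 10 degrees, still, its centre within 60 mm of the notebook's centre seen from above, its underside 90 to 240 mm above the bench; quiet boxes released, upright on the bench, within 50 mm of where they started (((horizontal distance between box_a and notebook below 0.06 m and height (world z) of box_a between 0.09 and 0.24 m and angle between box_a's own z axis and vertical below 0.17 rad and linear speed of box_a below 0.03 m/s and contact force between box_a and the fingers above 2 N and (value of joint box_a_weight above 0.006 m or value of joint box_a_weight below -0.006 m) and distance of each of box_b, box_c from where it was at the start of the episode below 0.05 m and height (world z) of each of box_b, box_c below 0.01 m and angle between each of box_b, box_c's own z axis and vertical below 0.1 rad and contact force between each of box_b, box_c and the fingers below 0.1 N) or (horizontal distance between box_b and notebook below 0.06 m and height (world z) of box_b between 0.09 and 0.24 m and angle between box_b's own z axis and vertical below 0.17 rad and linear speed of box_b below 0.03 m/s and contact force between box_b and the fingers above 2 N and (value of joint box_b_weight above 0.006 m or value of joint box_b_weight below -0.006 m) and distance of each of box_a, box_c from where it was at the start of the episode below 0.05 m and height (world z) of each of box_a, box_c below 0.01 m and angle between each of box_a, box_c's own z axis and vertical below 0.1 rad and contact force between each of box_a, box_c and the fingers below 0.1 N) or (horizontal distance between box_c and notebook below 0.06 m and height (world z) of box_c between 0.09 and 0.24 m and angle between box_c's own z axis and vertical below 0.17 rad and linear speed of box_c below 0.03 m/s and contact force between box_c and the fingers above 2 N and (value of joint box_c_weight above 0.006 m or value of joint box_c_weight below -0.006 m) and distance of each of box_a, box_b from where it was at the start of the episode below 0.05 m and height (world z) of each of box_a, box_b below 0.01 m and angle between each of box_a, box_b's own z axis and vertical below 0.1 rad and contact force between each of box_a, box_b and the fingers below 0.1 N))); the arm keeps its last pose, push and grip.
It fails at once if a bystander (beaker, weighing bottle, dish or timer) is shifted by more than 25 mm or lifted (distance of any of beaker_small, weigh_bottle, petri_dish, timer from where it was at the start of the episode above 0.025 m).
It also fails if it takes over 72 s, if anything falls off the work surface, if the arm or the gripper's body presses on something with over 40 N, if the wrist force passes 120 N, or if a joint passes its speed limit or range.

## Robot

A 6-joint arm with a two-finger parallel gripper is mounted at the origin on a cart in front of the work surface, level with it; the furniture and walls round the work are solid. World frame = base frame: x ahead of the robot, y to its left, z up, the work surface at z = 0. Lengths are in m, angles in degrees, forces in N, time in s.
With the tool pointing down it reaches from about 0.4 to 0.825 m from the base axis. Payload 7 kg.
Tool frame: the origin (TCP) lies at the very end of the fingers, on their centre line; the grasp point (between the pads) lies 19 mm behind it (ctrl.pinch_z is the distance from the TCP to the grasp point, in m); z points along the fingers, x is the direction in which the jaws open and shut, and the axes are right-handed (so a half turn about z gives the same grasp; the last joint's range is limited). The gripper opens to 88 mm and grips with 3 to 60 N. Pads are 19 mm wide; open, the fingers measure 130 mm over their backs; the gripper's body (78 mm by 193 mm) begins 47 mm behind the grasp point.
Start: joints at [-57.233, 20.546, 0.682, 0, -70.136, -16.507], TCP at [0.189, -0.648, 0.227] pointing down, gripper open.
Joint ranges: [-176.03, 176.03], [-82.01, 121.73], [-58.28, 71.71], [-173.87, 95.51], [-174.79, -0.11], [-173.66, 173.66]. Speed limits (degrees/s): [136.94, 136.94, 172.46, 180, 180, 180].

## Interface

Orientations are given as [roll, pitch, yaw] about the fixed x, y, z axes, in that order (R = Rz(yaw) Ry(pitch) Rx(roll)).
In Python, from plant import ctrl gives the robot as it stands.
- The arm moves only by the tool carry_out, never from a script. Its argument "increments" is a list of rows, each a list of 7 numbers: the turn, a rotation vector about the world's x, y, z in degrees, then the shift along the world's x, y, z in mm, then the closure, from 0 (fully open) to 1 (shut). In form: [[ax, ay, az, dx, dy, dz, grip], ...]. A call has 1 to 20 rows; each row is the pose to reach, as a shift and turn from the pose commanded when the call began; what a row does not reach only later rows make up. A row lasts 1/8 s, in which the tool goes at most 62.5 mm and 10.7 degrees, less where a joint would pass 70% of its speed; a pose out of reach is approached as far as the arm can. A call with a gripper value outside its range is refused whole. The fingers move at their own pace and stop on an object; the grip force is fixed at half the most. Time passes only in rows, so rows that repeat a pose let the fingers close. It gives the time, the measured TCP pose, the force and the opening at its end, in the units of the state.
- ctrl.get_obs(): the state, without advancing time (a new reading comes with each control period).
- ctrl.snapshot(name): name is "scene" or "top"; returns a dict with "pixels" (480x640x3 uint8, blue, green, red), "intrinsics" (3x3 intrinsics, pixels), "rvec" (rotation vector, rad) and "tvec" (3), from world to camera coordinates, as OpenCV has them. Camera axes: x right, y down, z forward; pixel columns grow to the right and rows downward; lengths in m; the calibration is good to about 2 mm. A picture is of the moment at which its call begins. There is no depth.
- ctrl.close_job(): hands the job in, once; it reports no verdict.
Trained networks look in a picture, given as the dict that the camera call returned (one of the last four; its "shot" number tells which), for a name from the list of things; names that differ only in an ending like _2 or _b are one class to them, and where a whole thing is asked for, a point or a joint stands for the part that bears it (a point fixed in the world has none). Each returns a list of dicts, best first, with "confidence" (0 to 1); they miss things now and then, are a little off and sometimes report something else, mostly with a low value. They report only what shows in the picture. A call takes as long as a camera call.
- ctrl.search_frame(picture, label): "centre" ([x, y, z] in m, in world coordinates, good to about 4 mm: the middle of the surface that is visible of it).
- ctrl.outline_of(picture, label): "pixels" (480x640 bool, what is visible of it).
The state is a dict: "clock": time; "joint_pos": joint angles; "qvel": joint speeds; "tau": joint torques, N m; "tool_pos": TCP position; "orientation": TCP orientation; "force": force on the tool from outside, world axes, zero at the start; "moment": the same for the moment, N m; "opening": finger opening in m.
Only numpy, scipy, OpenCV 4.12 (cv2) and the standard library are available. Lean on these libraries where they do the work, as an engineer would, in place of code of your own. Each camera call takes 0.05 s, during which the arm holds its last target. There are 200 camera calls.

## Working session

There is one attempt and no reset: what is moved stays moved. The work goes in short steps, Python scripts to look and compute and a tool call to move; the robot and the scene stay as the last step left them, time stands still between calls to the robot, and variables do not carry over. Pictures are saved under pics/ and viewed, about 8 in all and at most 12, crops included, and the job is handed in when it is done.

Besides the shell and the picture viewer there is one more tool, called after "Call:" by a JSON object that holds its "method" and its "body", one argument or row to a line. carry_out: Moves the arm, as the interface text tells. Its arguments: {"type":"object","properties":{"increments":{"type":"array"}},"required":["increments"]}

```bash
mkdir -p pics; ls; cat > h.py <<'E'
import numpy as np, cv2
from plant import ctrl
def ray(s,u,v,z):
    R=cv2.Rodrigues(np.array(s["rvec"],float))[0]; t=np.array(s["tvec"],float).ravel()
    d=R.T@np.linalg.inv(np.array(s["intrinsics"]))@np.array([u,v,1.]); c=-R.T@t
    return c+d*(z-c[2])/d[2]
E
python3 - <<'E'
from h import *
print(ctrl.get_obs())
for n in ("scene","top"):
    s=ctrl.snapshot(n); cv2.imwrite(f"pics/{n}0.png",s["pixels"])
    for l in ("box_a","notebook","beaker_small","weigh_bottle","petri_dish","timer"):
        print(n,l,[(np.round(d["centre"],3).tolist(),round(d["confidence"],2)) for d in ctrl.search_frame(s,l)])
    for d in ctrl.outline_of(s,"box_a"):
        m=d["pixels"].astype(np.uint8); c=max(cv2.findContours(m,0,2)[0],key=cv2.contourArea)
        print(n,d["confidence"],m.sum(),cv2.minAreaRect(c),cv2.boundingRect(c))
E
```

```text
pics
{'clock': 0.0, 'joint_pos': array([-5.72321500e+01,  2.05926888e+01,  6.33381104e-01, -2.09800361e-02,
       -7.01332102e+01, -1.65052784e+01]), 'qvel': array([0.01900564, 0.03337221, 0.07042746, 0.001125  , 0.0096106 ,
       0.02214231]), 'tau': array([-1.33384838e-04, -5.82720816e+01,  2.93060714e+01,  6.99717432e+00,
        6.96364456e-03, -1.15057460e-04]), 'tool_pos': array([ 0.18885664, -0.64754277,  0.22560282]), 'orientation': array([-1.79992622e+02, -9.43092367e-02,  1.06255420e+02]), 'force': array([-0.38059987,  0.3023863 , -0.23722521]), 'moment': array([-0.01033996, -0.00416697,  0.06065506]), 'opening': 0.08769758291968924}
scene box_a [([0.439, 0.434, 0.066], 0.96), ([0.409, 0.202, 0.056], 0.81), ([0.597, 0.258, 0.052], 0.56)]
scene notebook [([0.472, -0.218, 0.015], 0.93)]
scene beaker_small [([0.377, 0.294, 0.034], 0.85)]
scene weigh_bottle [([0.636, 0.422, 0.036], 0.59)]
scene petri_dish [([0.397, -0.065, 0.004], 0.86)]
scene timer [([0.64, -0.218, 0.036], 0.66)]
scene 0.65 3162 ((331.2816162109375, 296.8410949707031), (82.34806060791016, 45.194068908691406)
[... 489 characters left out ...]
 ([0.456, 0.406, 0.061], 0.84), ([0.613, 0.241, 0.06], 0.82)]
top notebook [([0.474, -0.239, 0.013], 0.7)]
top beaker_small [([0.384, 0.288, 0.014], 0.85)]
top weigh_bottle [([0.641, 0.411, 0.035], 0.7)]
top petri_dish [([0.386, -0.054, 0.001], 0.93)]
top timer [([0.646, -0.225, 0.036], 0.64)]
top 0.88 1792 ((183.96267700195312, 266.39007568359375), (31.30600929260254, 59.26240539550781), 14.931418418884277) (162, 236, 44, 62)
top 0.68 1579 ((253.5961151123047, 201.48077392578125), (60.01153564453125, 26.867910385131836), 78.69007110595703) (236, 171, 37, 62)
top 0.57 1513 ((278.3879699707031, 278.1159973144531), (26.564489364624023, 58.584991455078125), 10.30484676361084) (261, 248, 35, 60)
```

```bash
python3 - <<'E'
from h import *
s=ctrl.snapshot("top"); im=s["pixels"]; cv2.imwrite("pics/t1.png",cv2.resize(im[140:340,120:387],(800,600),interpolation=cv2.INTER_CUBIC))
for d in ctrl.outline_of(s,"box_a"):
    m=d["pixels"].astype(np.uint8); c=max(cv2.findContours(m,0,2)[0],key=cv2.contourArea)
    p=np.array([ray(s,u,v,.06)[:2] for u,v in c[:,0]],np.float32)*1000
    print(cv2.minAreaRect(p))
R=cv2.Rodrigues(np.array(s["rvec"],float))[0]; print("cam",-R.T@np.array(s["tvec"]).ravel())
for d in ctrl.outline_of(s,"notebook"):
    m=d["pixels"].astype(np.uint8); c=max(cv2.findContours(m,0,2)[0],key=cv2.contourArea)
    print(d["confidence"],cv2.minAreaRect(np.array([ray(s,u,v,.014)[:2] for u,v in c[:,0]],np.float32)*1000))
E
```

```text
((456.1300354003906, 407.9073181152344), (77.55675506591797, 140.171875), 75.2597427368164)
((608.57666015625, 239.82321166992188), (147.64210510253906, 64.24755096435547), 11.78844165802002)
((424.0108642578125, 181.51644897460938), (63.947959899902344, 139.51077270507812), 78.275146484375)
cam [0.43935446 0.06743079 1.31970281]
0.68 ((475.76177978515625, -239.85540771484375), (155.12045288085938, 216.08187866210938), 12.72937297821045)
```

View pics/t1.png

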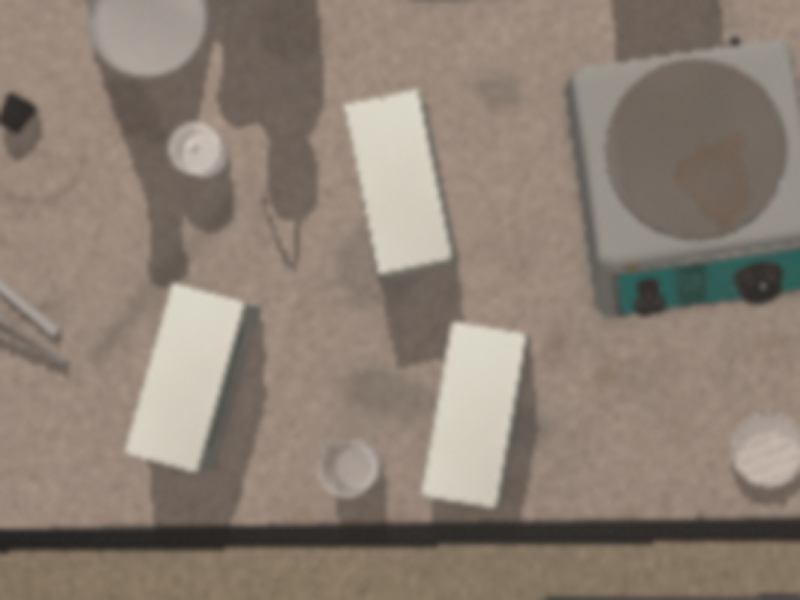

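View pics/scene0.png

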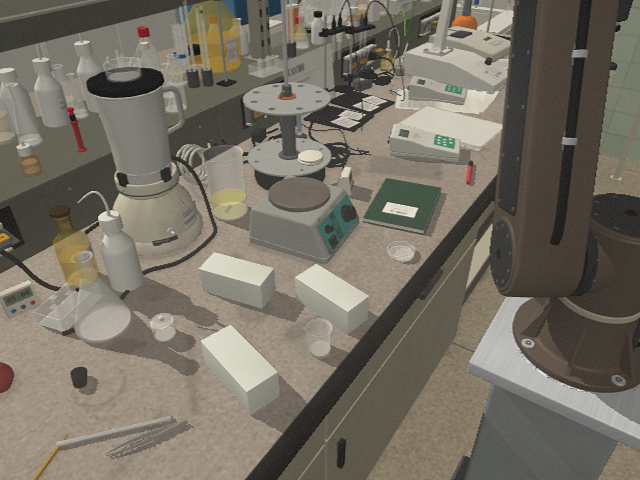

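The top crop shows three boxes: left at (185,378), far at (398,182) and near at (475,415). The beaker is at (349,467) and the stirrer is on the right. The scene view shows the notebook at (402,205) with a clear route above the bench.

```bash
python3 - <<'E'
from h import *
s=ctrl.snapshot("top")
C={"left":[(172,285),(244,302),(197,472),(127,455)],"far":[(346,104),(417,90),(452,260),(379,274)],"near":[(453,323),(525,334),(497,507),(424,494)]}
for n,c in C.items():
    p=np.array([ray(s,120+(u+.5)/3-.5,140+(v+.5)/3-.5,.06)[:2] for u,v in c],np.float32)*1000
    print(n,p.mean(0),cv2.minAreaRect(p))
print(ray(s,120+600/3,140+312/3,0),ray(s,120+570/3,140+80/3,.1))
E
```

```text
left [456.5126  412.82288] ((456.4640808105469, 412.33111572265625), (59.33989334106445, 139.95436096191406), 75.3953857421875)
far [611.8278  242.06784] ((611.7792358398438, 241.76046752929688), (140.83702087402344, 59.4252815246582), 10.687286376953125)
near [424.634  182.2444] ((424.4600524902344, 182.43505859375), (58.86772155761719, 139.00982666015625), 80.22615051269531)
[0.50698484 0.0813234  0.        ] [0.68375219 0.10132257 0.1       ]
```

Call:
{"method": "carry_out", "body": {
  "increments": [
    [0, 0, -2, 35, 60, 10, 0],
    [0, 0, -4, 80, 115, 20, 0],
    [0, 0, -6, 125, 170, 25, 0],
    [0, 0, -8, 165, 225, 25, 0],
    [0, 0, -10, 200, 280, 25, 0],
    [0, 0, -12, 230, 335, 25, 0],
    [0, 0, -14, 255, 395, 25, 0],
    [0, 0, -16, 265, 455, 25, 0],
    [0, 0, -18, 265, 515, 25, 0],
    [0, 0, -20, 260, 575, 25, 0],
    [0, 0, -22, 255, 635, 25, 0],
    [0, 0, -24, 250, 695, 25, 0],
    [0, 0, -26, 242, 755, 25, 0],
    [0, 0, -26, 236, 810, 0, 0],
    [0, 0, -26, 233, 830, -20, 0],
    [0, 0, -26, 233, 830, -50, 0],
    [0, 0, -26, 233, 830, -80, 0],
    [0, 0, -26, 233, 830, -80, 0],
    [0, 0, -26, 233, 830, -80, 0]
  ]
}}

```text
clock: 3.38
tool_pos: [0.4226, 0.1824, 0.1477]
orientation: [179.9, -0.0, 80.3]
force: [0.5, -0.2, 0.8]
opening: 0.0879
```

Call:
{"method": "carry_out", "body": {
  "increments": [
    [0, 0, 0, 2, 0, -45, 0],
    [0, 0, 0, 2, 0, -90, 0],
    [0, 0, 0, 2, 0, -120, 0],
    [0, 0, 0, 2, 0, -134, 0],
    [0, 0, 0, 2, 0, -134, 0],
    [0, 0, 0, 2, 0, -134, 1],
    [0, 0, 0, 2, 0, -134, 1],
    [0, 0, 0, 2, 0, -134, 1],
    [0, 0, 0, 2, 0, -134, 1],
    [0, 0, 0, 2, 0, -134, 1],
    [0, 0, 0, 2, 0, -124, 1],
    [0, 0, 0, 2, 0, -94, 1],
    [0, 0, 0, 2, 0, -54, 1],
    [0, 0, 0, 2, 0, -14, 1],
    [0, 0, 0, 2, 0, 6, 1],
    [0, 0, 0, 2, 0, 6, 1],
    [0, 0, 0, 2, 0, 6, 1],
    [0, 0, 0, 2, 0, 6, 1]
  ]
}}

```text
clock: 5.62
tool_pos: [0.4233, 0.1814, 0.1513]
orientation: [-179.9, 0.1, 80.2]
force: [-0.2, 0.1, -5.0]
opening: 0.0595
```

```bash
cat > m.py <<'E'
from h import *
import time
F=[];M=[]
for i in range(3):
    ctrl.snapshot("top"); o=ctrl.get_obs(); F.append(o["force"]);M.append(o["moment"])
# moment in tool/box axes: box length axis = world yaw-90
from scipy.spatial.transform import Rotation as Ro
R=Ro.from_euler("xyz",o["orientation"],degrees=True)
print(np.round(o["clock"],2),np.round(o["tool_pos"],4),np.round(o["orientation"],1),np.round(o["opening"],4))
print("F",np.round(np.mean(F,0),2),"M",np.round(M,3).tolist(),"M about jaw axis (tool x)",np.round(R.inv().apply(M)[:,0],3))
E
python3 m.py
```

```text
5.78 [0.4237 0.1817 0.1518] [-1.799e+02  1.000e-01  8.030e+01] 0.0597
F [ 0.24  0.07 -4.63] M [[-0.024, -0.026, 0.02], [-0.024, -0.007, -0.002], [0.002, -0.09, -0.048]] M about jaw axis (tool x) [-0.03  -0.011 -0.088]
```

Call:
{"method": "carry_out", "body": {
  "increments": [
    [0, 0, 0, 20, -3, 0, 1],
    [0, 0, 0, -20, 3, 0, 1],
    [0, 0, 0, 20, -3, 0, 1],
    [0, 0, 0, -20, 3, 0, 1],
    [0, 0, 0, 20, -3, 0, 1],
    [0, 0, 0, -20, 3, 0, 1],
    [0, 0, 0, 20, -3, 0, 1],
    [0, 0, 0, 20, -3, 0, 1],
    [0, 0, 0, 20, -3, 0, 1],
    [0, 0, 0, 20, -3, 0, 1]
  ]
}}

```text
clock: 7.02
tool_pos: [0.4436, 0.1788, 0.1523]
orientation: [-180.0, 0.0, 80.2]
force: [0.5, 0.4, -3.7]
opening: 0.0599
```

```bash
sed -i 's/range(3)/range(8)/; s/^print("F".*/m=R.inv().apply(M)[:,0]; print("F",np.round(np.mean(F,0),2),"jaw-axis M",np.round(m,3),"mean",m.mean().round(4))/' m.py; python3 m.py
```

```text
7.42 [0.4439 0.1791 0.1527] [180.   -0.   80.3] 0.0599
F [ 0.07  0.12 -4.14] jaw-axis M [-0.097 -0.003 -0.051 -0.061 -0.022  0.004 -0.001  0.007] mean -0.0279
```

Call:
{"method": "carry_out", "body": {
  "increments": [
    [0, 0, 0, -40, 6, 0, 1],
    [0, 0, 0, 0, 0, 0, 1],
    [0, 0, 0, -40, 6, 0, 1],
    [0, 0, 0, 0, 0, 0, 1],
    [0, 0, 0, -40, 6, 0, 1],
    [0, 0, 0, -40, 6, 0, 1],
    [0, 0, 0, -40, 6, 0, 1],
    [0, 0, 0, -40, 6, 0, 1]
  ]
}}

```text
clock: 8.43
tool_pos: [0.4044, 0.1853, 0.1528]
orientation: [180.0, -0.0, 80.3]
force: [-0.4, -0.5, -4.0]
opening: 0.06
```

```bash
python3 m.py
```

```text
8.82 [0.404  0.185  0.1525] [-180.     0.    80.3] 0.0601
F [-0.24  0.26 -4.52] jaw-axis M [-0.023  0.021 -0.012 -0.004  0.005  0.018 -0.026 -0.046] mean -0.0082
```

Near box is quiet: its moment barely changed. I'm setting it back and moving to the far one.

Call:
{"method": "carry_out", "body": {
  "increments": [
    [0, 0, 0, 10, -1, -40, 1],
    [0, 0, 0, 20, -3, -85, 1],
    [0, 0, 0, 20, -3, -120, 1],
    [0, 0, 0, 20, -3, -135, 1],
    [0, 0, 0, 20, -3, -140, 1],
    [0, 0, 0, 20, -3, -140, 1],
    [0, 0, 0, 20, -3, -140, 0],
    [0, 0, 0, 20, -3, -140, 0],
    [0, 0, 0, 20, -3, -140, 0],
    [0, 0, 0, 20, -3, -140, 0],
    [0, 0, 0, 20, -3, -100, 0],
    [0, 0, 0, 20, -3, -50, 0],
    [0, 0, 0, 20, -3, -10, 0],
    [0, 0, 5, 50, 10, 0, 0],
    [0, 0, 10, 100, 25, 0, 0],
    [0, 0, 15, 155, 40, 0, 0],
    [0, 0, 20, 200, 55, 0, 0],
    [0, 0, 20.5, 207, 57, 0, 0],
    [0, 0, 20.5, 207, 57, -30, 0],
    [0, 0, 20.5, 207, 57, -30, 0]
  ]
}}

```text
clock: 11.32
tool_pos: [0.609, 0.2409, 0.1202]
orientation: [-179.7, 0.1, 100.7]
force: [0.3, -0.7, -0.7]
opening: 0.0873
```

```bash
python3 - <<'E'
from h import *
s=ctrl.snapshot("top"); print(np.round(ctrl.get_obs()["tool_pos"],4))
cv2.imwrite("pics/t2.png",cv2.resize(s["pixels"][140:340,120:387],(800,600),interpolation=cv2.INTER_CUBIC))
E
```

```text
[0.61   0.2414 0.122 ]
```

View pics/t2.png

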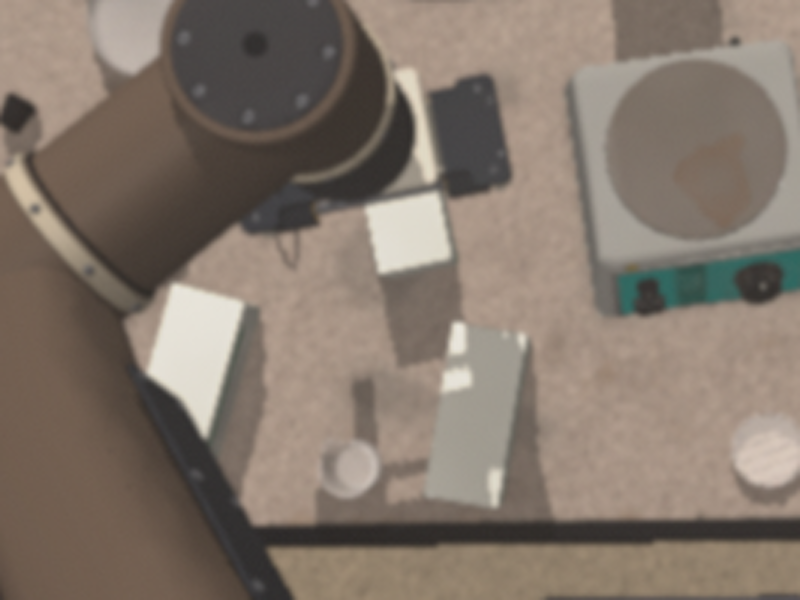

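The near box is back within about 2 mm (475,416). The open gripper straddles the far box and is well clear of the stirrer.

Call:
{"method": "carry_out", "body": {
  "increments": [
    [0, 0, 0, 1, 0, -45, 0],
    [0, 0, 0, 1, 0, -85, 0],
    [0, 0, 0, 1, 0, -109, 0],
    [0, 0, 0, 1, 0, -109, 0],
    [0, 0, 0, 1, 0, -109, 1],
    [0, 0, 0, 1, 0, -109, 1],
    [0, 0, 0, 1, 0, -109, 1],
    [0, 0, 0, 1, 0, -109, 1],
    [0, 0, 0, 1, 0, -109, 1],
    [0, 0, 0, 1, 0, -99, 1],
    [0, 0, 0, 1, 0, -69, 1],
    [0, 0, 0, 1, 0, -29, 1],
    [0, 0, 0, 1, 0, 11, 1],
    [0, 0, 0, 1, 0, 31, 1],
    [0, 0, 0, 1, 0, 31, 1],
    [0, 0, 0, 1, 0, 31, 1]
  ]
}}

```text
clock: 13.38
tool_pos: [0.611, 0.2415, 0.152]
orientation: [-179.9, 0.0, 100.7]
force: [-0.5, -0.2, -4.9]
opening: 0.0601
```

```bash
python3 m.py
```

```text
13.78 [0.6119 0.242  0.1531] [-180.     0.   100.8] 0.0602
F [ 0.09  0.18 -4.22] jaw-axis M [ 0.006 -0.004 -0.073 -0.025 -0.001 -0.002  0.004  0.022] mean -0.0091
```

Call:
{"method": "carry_out", "body": {
  "increments": [
    [0, 0, 0, 20, 4, 0, 1],
    [0, 0, 0, -20, -4, 0, 1],
    [0, 0, 0, 20, 4, 0, 1],
    [0, 0, 0, -20, -4, 0, 1],
    [0, 0, 0, 20, 4, 0, 1],
    [0, 0, 0, -20, -4, 0, 1],
    [0, 0, 0, 20, 4, 0, 1],
    [0, 0, 0, 20, 4, 0, 1],
    [0, 0, 0, 20, 4, 0, 1],
    [0, 0, 0, 20, 4, 0, 1]
  ]
}}

```text
clock: 15.02
tool_pos: [0.6317, 0.246, 0.1537]
orientation: [-180.0, -0.0, 100.8]
force: [-0.5, -0.2, -3.8]
opening: 0.0596
```

```bash
python3 m.py
```

```text
15.42 [0.6319 0.246  0.1537] [180.   -0.  100.8] 0.0598
F [-0.16 -0.11 -4.27] jaw-axis M [0.073 0.043 0.096 0.135 0.086 0.126 0.054 0.058] mean 0.0838
```

Call:
{"method": "carry_out", "body": {
  "increments": [
    [0, 0, 0, -40, -8, 0, 1],
    [0, 0, 0, 0, 0, 0, 1],
    [0, 0, 0, -40, -8, 0, 1],
    [0, 0, 0, 0, 0, 0, 1],
    [0, 0, 0, -40, -8, 0, 1],
    [0, 0, 0, -40, -8, 0, 1],
    [0, 0, 0, -40, -8, 0, 1],
    [0, 0, 0, -40, -8, 0, 1]
  ]
}}

```text
clock: 16.42
tool_pos: [0.5926, 0.2383, 0.1541]
orientation: [179.9, -0.0, 100.8]
force: [0.5, 0.1, -5.3]
opening: 0.0597
```

```bash
python3 m.py
```

```text
16.82 [0.5921 0.238  0.1536] [180.   -0.  100.8] 0.0599
F [-0.3  -0.01 -4.22] jaw-axis M [-0.029 -0.049 -0.071 -0.021 -0.045 -0.028 -0.064 -0.047] mean -0.0443
```

The far box rattles: its moment swung from +0.084 to -0.044 Nm. I'm carrying it smoothly and level to the notebook.

Call:
{"method": "carry_out", "body": {
  "increments": [
    [0, 0, 0, -3, -2, 8, 1],
    [0, 0, 0, -10, -6, 20, 1],
    [0, 0, 0, -22, -14, 35, 1],
    [0, 0, 0, -38, -26, 48, 1],
    [0, 0, 0, -56, -42, 56, 1],
    [0, 0, 0, -74, -60, 60, 1],
    [0, 0, 0, -91, -82, 60, 1],
    [0, 0, 0, -106, -107, 60, 1],
    [0, 0, 0, -118, -134, 60, 1],
    [0, 0, 0, -127, -163, 60, 1],
    [0, 0, 0, -133, -193, 60, 1],
    [0, 0, 0, -136, -223, 60, 1],
    [0, 0, 0, -137, -253, 60, 1],
    [0, 0, 0, -136, -283, 60, 1],
    [0, 0, 0, -134, -313, 60, 1],
    [0, 0, 0, -131, -342, 60, 1],
    [0, 0, 0, -128, -370, 58, 1],
    [0, 0, 0, -125, -396, 54, 1],
    [0, 0, 0, -122, -420, 48, 1],
    [0, 0, 0, -120, -440, 42, 1]
  ]
}}

```text
clock: 19.32
tool_pos: [0.4713, -0.2034, 0.1961]
orientation: [179.9, 0.0, 100.7]
force: [0.7, 0.1, -4.0]
opening: 0.0602
```

Call:
{"method": "carry_out", "body": {
  "increments": [
    [0, 0, 0, 1, -15, -6, 1],
    [0, 0, 0, 2, -26, -11, 1],
    [0, 0, 0, 3, -34, -15, 1],
    [0, 0, 0, 3, -38, -17, 1],
    [0, 0, 0, 3, -38, -17, 1],
    [0, 0, 0, 3, -38, -17, 1],
    [0, 0, 0, 3, -38, -17, 1],
    [0, 0, 0, 3, -38, -17, 1]
  ]
}}

```text
clock: 20.32
tool_pos: [0.475, -0.2398, 0.1787]
orientation: [180.0, 0.0, 100.8]
force: [0.5, -0.4, -4.4]
opening: 0.0599
```

```bash
sed -i 's/range(8)/range(16)/' m.py; python3 m.py; python3 - <<'E'
from h import *
s=ctrl.snapshot("top"); t=ctrl.snapshot("scene")
cv2.imwrite("pics/t3.png",np.hstack([cv2.resize(s["pixels"][100:400,100:500],(400,300)),cv2.resize(t["pixels"],(400,300))]))
for d in ctrl.outline_of(t,"notebook"): print(d["confidence"],d["pixels"].sum())
E
```

```text
21.12 [ 0.475  -0.24    0.1786] [180.   -0.  100.8] 0.0599
F [ 0.03 -0.18 -4.16] jaw-axis M [-0.088 -0.009 -0.058 -0.048 -0.024 -0.012  0.023 -0.032 -0.057 -0.1
 -0.076 -0.03  -0.019 -0.029 -0.056 -0.067] mean -0.0426
0.61 2991
```

View pics/t3.png

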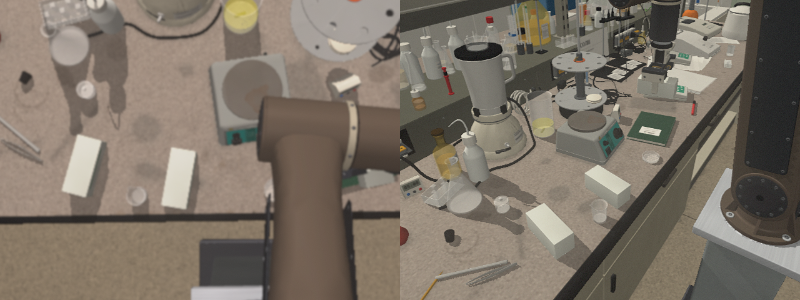

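```bash
python3 - <<'E'
from h import *
t=ctrl.snapshot("scene")
uv=cv2.projectPoints(np.array([[.475,-.24,.1786],[.475,-.24,.168],[.475,-.24,0.014]]),np.array(t["rvec"]),np.array(t["tvec"]),np.array(t["intrinsics"]),None)[0]; print(uv.reshape(-1,2))
cv2.imwrite("pics/s4.png",cv2.resize(t["pixels"][0:240,300:560],(650,600),interpolation=cv2.INTER_CUBIC))
E
```

```text
[[410.9328602  141.71732594]
 [410.49242923 145.81535752]
 [404.55449353 201.06544166]]
```

View pics/s4.png

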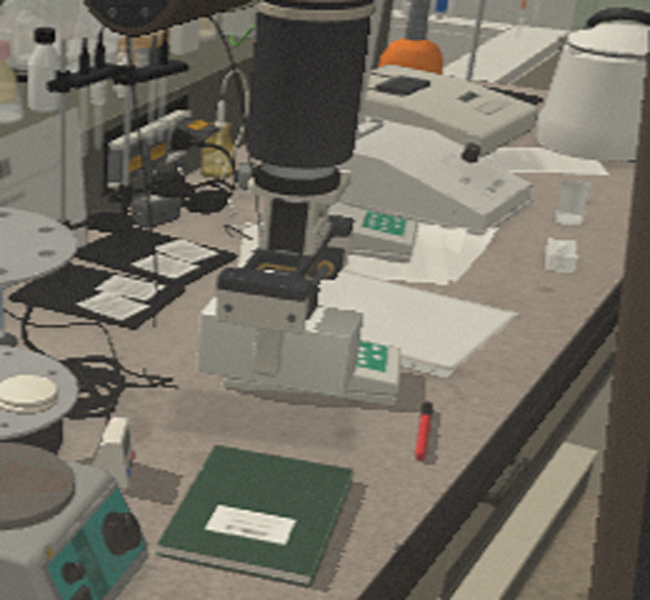

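The box is held level above the notebook: box at (280,340) in the crop, notebook at (255,510). The moment says the weight is off-middle, but the margin is modest. A short lengthwise tip will seat it against that end, and then I'll re-check.

Call:
{"method": "carry_out", "body": {
  "increments": [
    [1, -5, 0, 0, 0, 0, 1],
    [2, -10, 0, 0, 0, 0, 1],
    [2.8, -14.7, 0, 0, 0, 0, 1],
    [2.8, -14.7, 0, 0, 0, 0, 1],
    [2.8, -14.7, 0, 0, 0, 0, 1],
    [2.8, -14.7, 0, 0, 0, 0, 1],
    [2.8, -14.7, 0, 0, 0, 0, 1],
    [2.2, -11.7, 0, 0, 0, 0, 1],
    [1.4, -7.4, 0, 0, 0, 0, 1],
    [0.7, -3.5, 0, 0, 0, 0, 1],
    [0.2, -1, 0, 0, 0, 0, 1],
    [0, 0, 0, 0, 0, 0, 1],
    [0, 0, 0, 0, 0, 0, 1],
    [0, 0, 0, 0, 0, 0, 1],
    [0, 0, 0, 0, 0, 0, 1],
    [0, 0, 0, 0, 0, 0, 1]
  ]
}}

```text
clock: 23.32
tool_pos: [0.4748, -0.2401, 0.1788]
orientation: [180.0, 0.0, 100.7]
force: [0.4, 0.6, -4.2]
opening: 0.06
```

```bash
python3 m.py; python3 - <<'E'
from h import *
t=ctrl.snapshot("scene")
cv2.imwrite("pics/s5.png",cv2.resize(t["pixels"][0:240,300:560],(650,600)))
E
```

```text
24.12 [ 0.475  -0.2399  0.1785] [-180.    -0.   100.8] 0.0598
F [-0.04  0.08 -4.07] jaw-axis M [-0.125 -0.149 -0.09  -0.11  -0.091 -0.06  -0.093 -0.04  -0.103 -0.091
 -0.121 -0.082 -0.063 -0.085 -0.069 -0.143] mean -0.0947
```

View pics/s5.png

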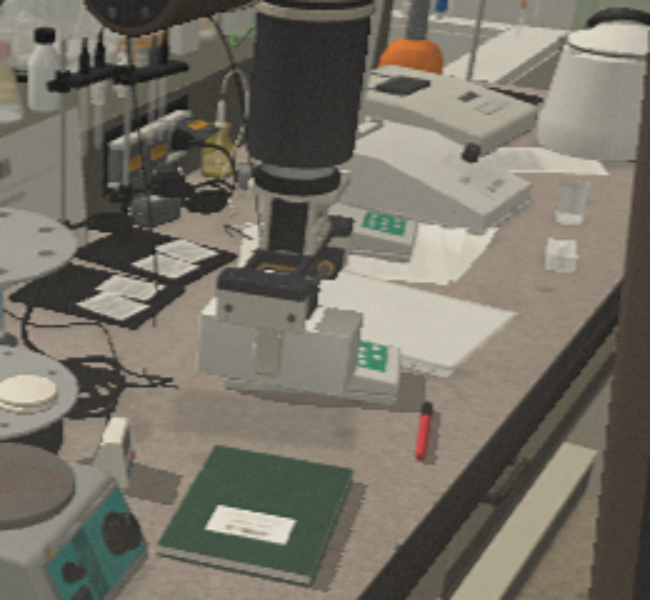

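The moment is now -0.095 Nm, so the weight is against the end. The box is still level at (280,340), above the notebook. I'm handing in.

```bash
python3 -c "
from plant import ctrl
print(ctrl.close_job())"
```

```text
the job is handed in; nothing more can be done
None
```

The far box is the one that rattles, and I handed the job in with it held level and still over the middle of the notebook. Its underside is about 15 cm above the notebook, and the hand-in reported no verdict.

- **Near box:** I shook it first. The wrist moment stayed near its starting value, so it was quiet. I set it back within about 2 mm of where it stood, judging by the overhead picture.
- **Far box:** Shaking it swung the wrist moment from +0.084 to -0.044 Nm, as the weight slid from one end towards the other.
- **Left box:** I did not lift it, because the rattling box had already been found.
- **Extra tip:** Before handing in, the reading left some doubt about how far the weight was from the middle. I tipped the box about 15° lengthwise over the notebook and brought it level again, which moved the reading to -0.095 Nm, so the weight is against one end.
- **Last checks:** The tool tip was at (0.475, -0.240, 0.179) m, less than 1 mm from the notebook centre I had measured. The tool was level and the fingers stood 60 mm apart on the box. The clock was at about 24 s. I did not re-measure the bystanders, but the pictures show no sign that any moved.

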